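# Load the last vessel and hold the carousel's index plunger open

## Robot

A 7-joint arm with a two-finger parallel gripper is mounted at the origin on the work surface. World frame = base frame: x ahead of the robot, y to its left, z up, the work surface at z = 0. Lengths are in m, angles in rad, forces in N, time in s.
With the tool pointing down it reaches from about 0.375 to 0.925 m from the base axis. Payload 3.1 kg.
Tool frame: the origin (TCP) lies between the finger pads; the fingertips stand 19 mm ahead of it and the grasp point (between the pads) is the TCP; z points along the fingers, y is the direction in which the jaws open and shut (so a half turn about z gives the same grasp; the last joint's range is limited). The gripper opens to 85 mm and grips with 20 to 120 N. Pads are 22 mm wide; open, the fingers measure 114 mm over their backs; the gripper's body (76 mm by 85 mm) begins 54 mm behind the grasp point. The pads swing forward as they close: fully open they stand 13 mm farther back than shut.
Start: joints at [1.163, 0.383, 0.044, 1.598, -0.018, 1.161, -0.05], TCP at [0.198, -0.619, 0.25] pointing down, gripper open.
Joint ranges: [-2.61, 2.61], [-0.41, 2.15], [-1.48, 1.57], [0, 2.5], [-1.57, 4.71], [0.05, 1.97], [-2.85, 2.85]. Speed limits (rad/s): [2.79, 2.79, 3.14, 3.14, 3.14, 3.14, 3.14].

## Interface

Orientations are given as a unit quaternion [x, y, z, w].
In Python, from bench import move_ptp, movel, move_j, move_gripper, pause, inverse_kinematics, read_camera, camera_params, MotionError, sign_off, look_for, tip_of, read_time_s, read_qpos, read_joint_vel, read_effort, read_eef_pos, read_tcp_rot, read_ft_force, read_ft_torque, read_finger_gap gives the robot as it stands. Calls block until the motion is done:
- move_ptp(position, orientation): joint-space move of the TCP to a pose.
- movel(position, orientation=None, speed=0.15): straight line of the TCP; orientation=None keeps the orientation; speed is the mean speed in m/s.
- move_j(angles): joint-space move.
- move_gripper(opening, effort=None): finger opening in m; effort is the grip in N (None keeps the last); returns when the fingers have stopped.
- pause(seconds).
- inverse_kinematics(position, orientation): joint angles nearest the present ones, or None.
- read_camera(name): name is "scene" or "top" or "wrist"; returns the picture (400x640x3 uint8, red, green, blue); there is no depth.
- camera_params(name): a dict with "K" (3x3 intrinsics, pixels), "dist_coeffs" ([k1, k2, p1, p2, k3] as OpenCV has them; the pictures are not rectified), "camera_from_world" (4x4, takes a point from world to camera coordinates). Camera axes: x right, y down, z forward; pixel columns grow to the right and rows downward; lengths in m; the calibration is good to about 2 mm. A picture is of the moment at which its call begins: read the wrist's pose just before it. camera_params takes no time and is no camera call; for the wrist camera it gives the pose at the moment of the call.
A pose or a line that the arm cannot do raises MotionError and nothing moves.
- sign_off(): hands the job in, once; it reports no verdict.
Trained networks look in the newest picture that a camera, given by its name, has taken for a name from the list of things; names that differ only in an ending like _2 or _b are one class to them, and where a whole thing is asked for, a point or a joint stands for the part that bears it (a point fixed in the world has none). Each returns a list of dicts, best first, with "confidence" (0 to 1); they miss things now and then, are a little off and sometimes report something else, mostly with a low value. They report only what shows in the picture. A call takes as long as a camera call. They do not tell look-alikes from the thing itself.
- look_for(camera, name): "at" ([column, row] in pixels, amid what is visible of it).
- tip_of(camera, name): "at" ([column, row] in pixels: a listed point, or the origin of a listed thing).
Readings, each from a call of its own:
- read_time_s(): time.
- read_qpos(): joint angles.
- read_joint_vel(): joint speeds.
- read_effort(): joint torques, N m.
- read_eef_pos(): TCP position.
- read_tcp_rot(): TCP orientation.
- read_ft_force(): force on the tool from outside, world axes, zero at the start.
- read_ft_torque(): the same for the moment, N m.
- read_finger_gap(): finger opening in m.
Only numpy, scipy, OpenCV 4.12 (cv2) and the standard library are available. Lean on these libraries where they do the work, as an engineer would, in place of code of your own. Each camera call takes 0.05 s, during which the arm holds its last target.

## Task

Take the blue-capped digestion vessel out of the yellow crate and lower it all the way down into the empty place of the carousel before letting go of it. Then pull the black index plunger knob straight up to its stop and finish while still holding it there, pin clear of its hole, so that I can turn the carousel to its next position; do not turn it yourself, and leave all the other ware and tools where they are.

Things in the scene. Friction and masses are not known exactly. Their poses are not given: they have to be found in the camera images.
- vessel: THE PART TO LOAD: round sample digestion vessel standing upright in the yellow crate, the only one there with a BLUE screw cap. White body 32 mm diameter with a tapered foot; cap 38 mm diameter covering heights 85 to 112 mm, overall 112 mm tall, 120 to 210 g. Origin at the centre of its underside, z up along its axis.
- place (a point): centre of the seat of the one EMPTY place of the carousel, 38 mm above the bench; axes as station. A vessel goes down through the 36 mm round guide hole straight above (in the white upper deck, 10 mm thick, its top 57 mm above this point) until its underside rests on the flat seat. The two neighbouring places, 85 mm away, hold vessels.
- bush (a point): top centre of the steel bush (22 mm wide, 124 mm above the bench) through which the plunger's stem runs, on the aluminium bracket (34 mm wide, top 112 mm above the bench) outside the carousel's rim; it lies 132 mm from the station's origin along the station's -y.
- station: white round carousel stand fixed to the bench; origin at the centre of its base on the bench, z the carousel's axis. Upper deck 290 mm diameter, top 95 mm above the bench (hub in the middle 107 mm). Six places on a circle of 85 mm radius, 60 degrees apart; the empty one lies along the station's +x. Caps of loaded vessels reach 150 mm above the bench.
- knob (a point): middle of the black pull knob with a red top on the index plunger: plain upright cylinder 28 mm diameter, 28 mm tall, 14 mm of free space (only the stem) below it. This point is on its axis at half its height, 152 mm above the bench while the pin is seated. It moves straight up and down with the plunger. Nothing else is within 25 mm of its side.
- plunger (a joint): travel of the sprung index plunger in m: 0 = pin seated 8 mm deep in the index hole of the carousel deck, 0.008 = pin tip level with the deck top, 0.014 = fully up against its stop. The spring pushes it down with about 5 N at 0 and 12 N at 0.014; let go, it snaps back to 0.
- rotor (a joint): turn of the carousel on its stand in rad, 0 at the start, positive anticlockwise from above. Locked by the seated pin, held only by light friction when the pin is out.
- crate: yellow plastic crate, 270 x 185 x 45 mm, wall and floor 5 mm, too heavy to shift; origin at the centre of its underside, long side along its x. Six pieces stand in it in two rows of three, about 80 mm apart in both directions, in any order.
- orange_vessel: vessel of the same size and shape as vessel but with an ORANGE cap, in the crate; origin at the centre of its underside. Leave it as it is.
- amber_bottle: amber bottle, 40 mm diameter, 80 mm tall, black cap, in the crate; origin at the centre of its underside. Leave it as it is.
- jar: white jar, 44 mm diameter, 50 mm tall, in the crate; origin at the centre of its underside. Leave it as it is.
- spare_cap: loose grey screw cap, 38 mm diameter, 24 mm tall, in the crate; origin at the centre of its underside. Leave it as it is.
- cup: small open white ceramic cup, 42 mm rim, 45 mm tall, in the crate; origin at the centre of its underside. Leave it as it is.
- spatula: flat steel spatula, 155 x 14 x 5 mm, lying lengthwise on the crate floor between the two rows, in the crate; origin at the centre of its underside. Leave it as it is.
- loaded1: vessel like vessel (blue cap), already standing in the carousel; leave it there. Origin at the centre of its underside.
- loaded2: vessel like vessel (blue cap), already standing in the carousel; leave it there. Origin at the centre of its underside.
- loaded3: vessel like vessel (blue cap), already standing in the carousel; leave it there. Origin at the centre of its underside.
- loaded4: vessel like vessel (blue cap), already standing in the carousel; leave it there. Origin at the centre of its underside.
- loaded5: vessel like vessel (blue cap), already standing in the carousel; leave it there. Origin at the centre of its underside.
- wash_bottle: wash bottle, white body, red top, 62 mm diameter, 185 mm tall, on the bench; leave it alone. Origin at the underside.
- cap_wrench: aluminium cap wrench lying flat, 60 mm ring (origin at its centre) with a handle reaching 157 mm along its x, on the bench; leave it alone. Origin at the underside.
Mind the look-alikes: they are no part of the job. Leave any green look-alike of the vessel alone. Leave any purple look-alike of the spatula alone.

How it is judged:
By the outcome, as a careful person would: the job done as asked, in the order asked, and still so for the second after the job is handed in, while the arm keeps its last pose, push and grip.
It also fails if it takes over 48 s, if anything falls off the work surface, if the arm or the gripper's body presses on something with over 40 N, if the wrist force passes 120 N, or if a joint passes its speed limit or range.

## Working session

There is one attempt and no reset: what is moved stays moved. The work goes in short steps, each a Python script; the robot and the scene stay as the last script left them, time stands still between calls to the robot, and variables do not carry over. Pictures are saved under pics/ and viewed, and the job is handed in when it is done.

```bash
mkdir -p pics; ls
python3 - <<'E'
from bench import *
import cv2
for c in ["scene","top","wrist"]:
    im=read_camera(c); cv2.imwrite(f"pics/{c}0.png",im[:,:,::-1])
    p=camera_params(c); print(c,p["K"],p["dist_coeffs"]); print(p["camera_from_world"])
    for n in ["vessel","place","knob","bush","station","crate"]:
        print(n,[(d["at"],round(d["confidence"],2)) for d in tip_of(c,n)][:7])
print(read_time_s(),read_qpos(),read_eef_pos(),read_tcp_rot())
E
```

```text
pics
scene [[401.33860459   0.         319.91052771]
 [  0.         401.33860459 202.86746306]
 [  0.           0.           1.        ]] [0.02817967 0.         0.         0.         0.        ]
[[-0.06351037  0.99788195 -0.01407272  0.13554822]
 [ 0.57873415  0.0253383  -0.81512254 -0.19967879]
 [-0.81303949 -0.0599131  -0.57911761  1.52339897]
 [ 0.          0.          0.          1.        ]]
vessel [([291.6, 219.0], 0.63), ([328.8, 199.2], 0.63)]
place [([420.7, 242.2], 0.86)]
knob [([361.0, 192.5], 0.44)]
bush [([365.3, 199.6], 0.57), ([405.4, 236.6], 0.28)]
station [([405.6, 232.8], 0.97)]
crate [([274.2, 239.4], 0.91)]
top [[434.85214623   0.         323.9860086 ]
 [  0.         434.85214623 198.62779591]
 [  0.           0.           1.        ]] [-0.06311123  0.          0.          0.          0.        ]
[[-0.02975737 -0.99953849  0.00610795 -0.06335314]
 [-0.99327261  0.02888557 -0.11213896  0.55183488]
 [ 0.11191078 -0.00940382 -0.99367376  1.04207505]
 [ 0.          0.          0.          1.        ]]
vessel [([330.3, 283.0], 0.57), ([367.5, 240.0], 0.56)]
place [([22
[... 228 characters left out ...]
179639   0.         321.6513562 ]
 [  0.         283.41179639 200.12143074]
 [  0.           0.           1.        ]] [-0.02229267  0.          0.          0.          0.        ]
[[ 3.04496154e-01 -9.52513505e-01  3.39773739e-04 -6.49719477e-01]
 [-9.18674303e-01 -2.93584284e-01  2.64283547e-01 -3.51842810e-02]
 [-2.51633895e-01 -8.07854650e-02 -9.64444965e-01  3.77918750e-01]
 [ 0.00000000e+00  0.00000000e+00  0.00000000e+00  1.00000000e+00]]
vessel []
place []
knob []
bush []
station []
crate []
1.05 [ 1.16318966  0.3829058   0.04389607  1.59789522 -0.01792796  1.16120053
 -0.04989001] [ 0.19820024 -0.61904922  0.25026758] [ 9.88022702e-01  1.54308586e-01  2.22605012e-05 -1.31331585e-05]
```

View pics/scene0.png

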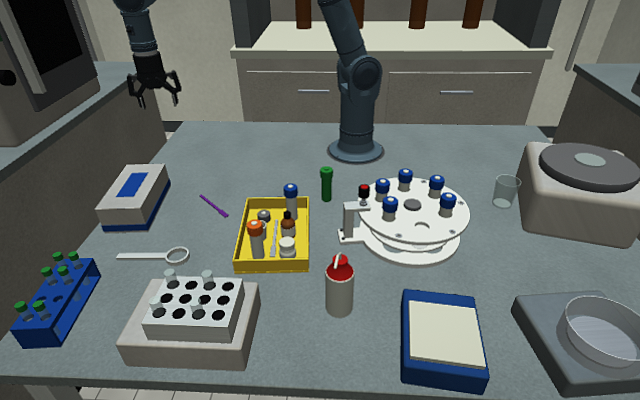

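View pics/top0.png

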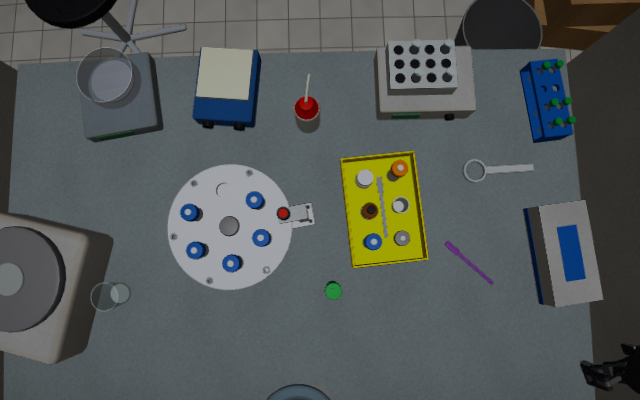

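Run:
```python
import cv2,numpy as np
a=cv2.imread("pics/scene0.png");b=cv2.imread("pics/top0.png")
cv2.imwrite("pics/sc_crop.png",cv2.resize(a[160:280,210:480],None,fx=2.9,fy=2.9,interpolation=cv2.INTER_CUBIC))
cv2.imwrite("pics/top_crop.png",cv2.resize(b[100:330,150:470],None,fx=2.4,fy=2.4,interpolation=cv2.INTER_CUBIC))
```

```text
(no output)
```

View pics/sc_crop.png

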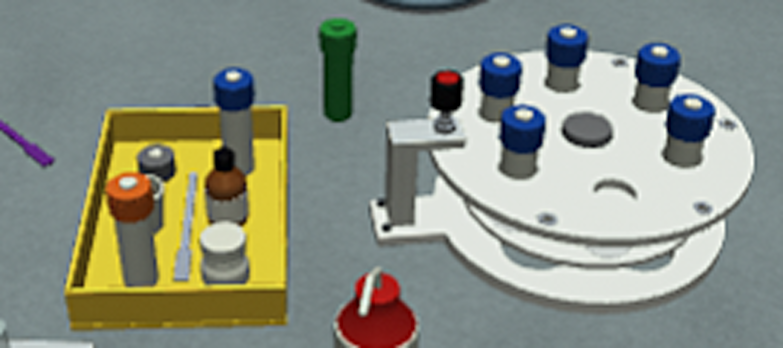

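View pics/top_crop.png

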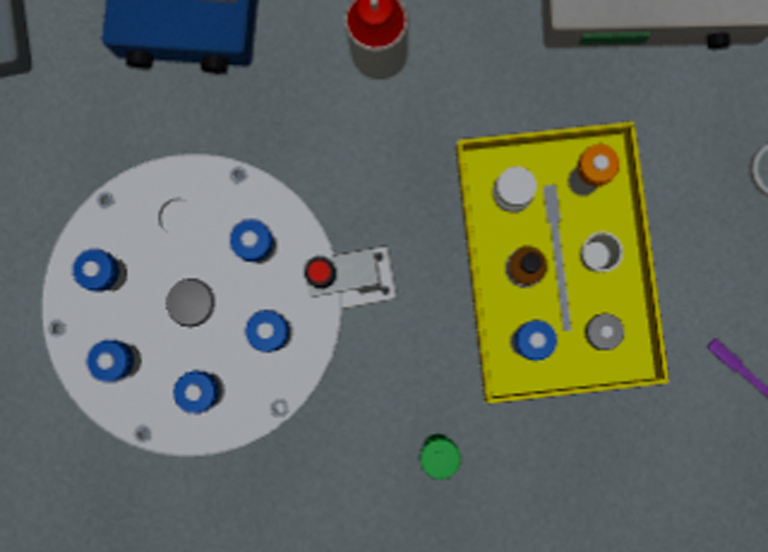

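```bash
cat > h.py <<'E'
import numpy as np, cv2
from bench import *
def ray(p,uv):
    K=np.array(p["K"]);T=np.array(p["camera_from_world"])
    n=cv2.undistortPoints(np.array(uv,float).reshape(-1,1,2),K,np.array(p["dist_coeffs"],float)).reshape(-1,2)
    d=np.c_[n,np.ones(len(n))]@T[:3,:3]; o=-T[:3,:3].T@T[:3,3]
    return o,d
def plane(p,uv,z):
    o,d=ray(p,uv); return o+d*((z-o[2])/d[:,2])[:,None]
def proj(p,X):
    T=np.array(p["camera_from_world"])
    return cv2.projectPoints(np.array(X,float).reshape(-1,1,3),cv2.Rodrigues(T[:3,:3])[0],T[:3,3],np.array(p["K"]),np.array(p["dist_coeffs"],float))[0].reshape(-1,2)
def blobs(m,amin=8):
    n,l,s,c=cv2.connectedComponentsWithStats(m.astype(np.uint8),connectivity=8)
    return [(c[i],s[i]) for i in range(1,n) if s[i][4]>=amin]
def blue(im):  # rgb
    h=cv2.cvtColor(im,cv2.COLOR_RGB2HSV); return (h[...,0]>105)&(h[...,0]<125)&(h[...,1]>150)&(h[...,2]>40)
def capcyl(p,xy,zb,r=.019,h0=.085,h1=.112,n=60):
    a=np.linspace(0,2*np.pi,n,endpoint=False);c=np.c_[xy[0]+r*np.cos(a),xy[1]+r*np.sin(a)]
    P=np.r_[np.c_[c,np.full(n,zb+h0)],np.c_[c,np.full(n,zb+h1)]]
    return cv2.convexHull(proj(p,P).astype(np.float32)).reshape(-1,2)
E
python3 - <<'E'
from h import *
for c in ["top","scene"]:
    im=cv2.imread(f"pics/{c}0.png")[:,:,::-1].copy();p=camera_params(c)
    print(c,"campos",ray(p,[[0,0]])[0])
    for ctr,s in blobs(blue(im),60):
        if s[4]>1000: continue
        # filled hull centroid
        z=.150 ; 
        print(ctr.round(1),s, "z.136:",plane(p,[ctr],.136)[0,:2].round(4),"z.103",plane(p,[ctr],.103)[0,:2].round(4))
p=camera_params("top");print(plane(p,[[280.7+2.2,213]],.166))
print(ray(camera_params("wrist"),[[0,0]])[0])
E
```

```text
top campos [ 0.42961782 -0.06946448  1.09775179]
[254.5 200.1] [246 192  18  17 190] z.136: [0.5391 0.0761] z.103 [0.5428 0.0811]
[189.7 212.2] [181 204  19  17 200] z.136: [0.5163 0.2213] z.103 [0.5192 0.2313]
[528.5 226.6] [524 208  10  40 104] z.136: [ 0.4614 -0.5363] z.103 [ 0.4625 -0.5523]
[261.2 237.7] [253 230  17  17 188] z.136: [0.4553 0.0623] z.103 [0.4562 0.0669]
[372.4 241.5] [365 234  16  16 167] z.136: [ 0.4397 -0.1824] z.103 [ 0.44   -0.1863]
[195.8 249.8] [187 242  19  17 204] z.136: [0.4326 0.2076] z.103 [0.4327 0.2171]
[231.6 262.7] [223 255  18  17 200] z.136: [0.4023 0.1285] z.103 [0.4014 0.1353]
scene campos [ 1.36275318 -0.03893004  0.72137202]
[404.9 176.1] [399 169  13  14 143] z.136: [0.4034 0.1269] z.103 [0.3494 0.1363]
[131.7 184.5] [116 173  31  24 384] z.136: [ 0.4774 -0.6142] z.103 [ 0.4275 -0.6466]
[436.3 182.6] [429 175  15  15 157] z.136: [0.4334 0.2066] z.103 [0.381  0.2205]
[382.1 186.1] [376 178  14  16 146] z.136: [0.4565 0.0611] z.103 [0.4054 0.0667]
[138.7 217.7] [102 180  68  51 437] z.136: [ 0.6214 -0.5313] z.103 [ 0.5796 -0.559 ]
[290.2 191. ] [284 184  13  14 144] z.136: [ 0.4907 -0.1812] z.103 [ 0.4416 -0.1892]
[447.4 201. ] [440 193  16  16 181] z.136: [0.519  0.2195] z.103 [0.4714 0.2341]
[389.8 204.8] [383 197  15  16 173] z.136: [0.5418 0.0748] z.103 [0.4955 0.0812]
[[0.50606084 0.01087705 0.166     ]]
[ 0.260609   -0.59865676  0.37396065]
```

```bash
cat >> h.py <<'E'
from scipy.optimize import least_squares
def cen(h):
    m=cv2.moments(h.astype(np.float32)); return np.array([m["m10"]/m["m00"],m["m01"]/m["m00"]])
def maskcen(im,guess,R=14):
    """hull centroid of the blue blob nearest guess"""
    m=blue(im); n,l,s,c=cv2.connectedComponentsWithStats(m.astype(np.uint8),connectivity=8)
    i=1+np.argmin(np.hypot(*(c[1:]-guess).T)+1e3*(s[1:,4]<40))
    # sub-pixel hull: use mask image centroid of filled hull
    pts=np.argwhere(l==i)[:,::-1]; h=cv2.convexHull(pts.astype(np.int32))
    f=np.zeros(m.shape,np.uint8); cv2.fillConvexPoly(f,h,1); y,x=np.nonzero(f)
    return np.array([x.mean(),y.mean()]),f.sum()
def capfit(obs,zb,x0):
    f=lambda q:np.concatenate([cen(capcyl(p,q,zb))-u for p,u in obs])
    r=least_squares(f,x0); return r.x,r.fun
E
python3 - <<'E'
from h import *
V=[(.441,-.187,.005),(.539,.0755,.038),(.5175,.2205,.038),(.456,.0617,.038),(.433,.207,.038),(.403,.128,.038)]
P={c:(camera_params(c),cv2.imread(f"pics/{c}0.png")[:,:,::-1].copy()) for c in ["top","scene"]}
out={}
for c in [["top"],["scene"],["top","scene"]]:
    R=[]
    for x,y,z in V:
        obs=[]
        for k in c:
            p,im=P[k]; u,a=maskcen(im,cen(capcyl(p,(x,y),z))); obs.append((p,u))
        q,res=capfit(obs,z,(x,y)); R.append(q)
        print(c,q.round(4),res.round(2))
    R=np.array(R)
    a0=np.deg2rad(np.arange(1,6)*60)
    # empty at +x (angle psi); order caps by angle
    def st(s,X):
        return (np.c_[s[0]+.085*np.cos(s[2]+a0),s[1]+.085*np.sin(s[2]+a0)]-X)
    best=None
    C=R[1:].mean(0)
    ang=np.arctan2(*(R[1:]-R[1:].mean(0)).T[::-1])
    from itertools import product
    for psi in np.linspace(-np.pi,np.pi,24,endpoint=False):
        f=lambda s:np.min(np.linalg.norm(st(s,0)[:,None]-R[1:][None],axis=2),axis=1)
        r=least_squares(f,[*C,psi])
        if best is None or r.cost<best.cost: best=r
    s=best.x; print("station",s.round(4),"res",(best.fun*1e3).round(1))
    print("place",(s[:2]+.085*np.array([np.cos(s[2]),np.sin(s[2])])).round(4),"knob",(s[:2]+.132*np.array([np.sin(s[2]),-np.cos(s[2])])).round(4))
E
```

```text
['top'] [ 0.44   -0.1863] [-0.  0.]
['top'] [0.5393 0.076 ] [-0.  0.]
['top'] [0.5164 0.221 ] [-0. -0.]
['top'] [0.4552 0.0622] [-0.  0.]
['top'] [0.4324 0.2073] [0. 0.]
['top'] [0.4024 0.1283] [0. 0.]
station [0.4859 0.1417 0.1578] res [0.1 0.3 0.4 0.3 0.4]
place [0.5699 0.155 ] knob [0.5067 0.0113]
['scene'] [ 0.4392 -0.1895] [-0.  0.]
['scene'] [0.5392 0.0751] [-0. -0.]
['scene'] [0.5164 0.2198] [-0. -0.]
['scene'] [0.454  0.0618] [0. 0.]
['scene'] [0.4314 0.2066] [0. 0.]
['scene'] [0.4006 0.1272] [-0.  0.]
station [0.4851 0.1407 0.1559] res [0.8 0.4 0.7 0.7 0.9]
place [0.5691 0.1539] knob [0.5056 0.0103]
['top', 'scene'] [ 0.4399 -0.1874] [0.48 0.07 0.75 0.15]
['top', 'scene'] [0.5392 0.0756] [ 0.2   0.04  0.19 -0.01]
['top', 'scene'] [0.5164 0.2203] [0.31 0.01 0.24 0.  ]
['top', 'scene'] [0.455  0.0619] [0.13 0.09 0.08 0.21]
['top', 'scene'] [0.4319 0.2069] [0.2  0.2  0.16 0.1 ]
['top', 'scene'] [0.4021 0.1277] [0.3  0.09 0.23 0.3 ]
station [0.4857 0.1412 0.1581] res [0.4 0.4 0.4 0.4 0.4]
place [0.5697 0.1545] knob [0.5065 0.0108]
```

```bash
cat >> h.py <<'E'
def yaw(th): return [np.cos(th/2),np.sin(th/2),0.,0.]
V=np.array([.4399,-.187]); PL=np.array([.5698,.1545]); PSI=.158; KN=np.array([.5065,.0108])
E
python3 - <<'E'
from h import *
for n,xy,z,t in [("v",V,.22,0),("v",V,.101,0),("v",V,.29,PSI),("pl",PL,.29,PSI),("pl",PL,.134,PSI),("k",KN,.152,PSI),("k",KN,.166,PSI)]:
    q=inverse_kinematics([*xy,z],yaw(t)); print(n,z,None if q is None else np.round(q,2))
try:
    move_ptp([*V,.24],yaw(0))
except MotionError as e: print(e)
p=camera_params("wrist"); im=read_camera("wrist"); cv2.imwrite("pics/w1.png",im[:,:,::-1])
print(read_eef_pos(),read_tcp_rot(),read_time_s())
u,a=maskcen(im,cen(capcyl(p,V,.005))); print(u,a,capfit([(p,u)],.005,V))
E
```

```text
v 0.22 [ 0.58  0.1  -0.27  2.02  0.03  1.02 -1.28]
v 0.101 [ 0.55  0.28 -0.26  2.11  0.1   0.76 -1.34]
v 0.29 [ 0.58  0.03 -0.27  1.94  0.01  1.17 -1.1 ]
pl 0.29 [ 0.4   0.37 -0.9   1.67  0.3   1.25 -1.98]
pl 0.134 [ 0.3   0.53 -0.8   1.81  0.45  0.99 -2.09]
k 0.152 [ 0.44  0.29 -0.61  2.    0.21  0.91 -1.69]
k 0.166 [ 0.45  0.27 -0.61  1.99  0.19  0.94 -1.68]
[ 0.43973791 -0.18837121  0.2400829 ] [ 9.99999295e-01 -1.17325297e-03  8.72620385e-05  1.59681006e-04] 2.9
[ 16.73930481 186.97927807] 1496 (array([0.44806059, 0.10410556]), array([2.26102218e-06, 1.70451412e-06]))
```

View pics/w1.png

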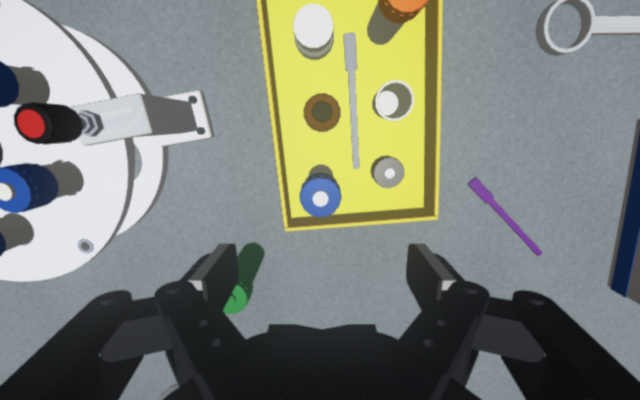

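```bash
sed -i 's/^def blue(im):.*/def blue(im):/; s/^    *h=cv2.cvtColor.*//' h.py
python3 - <<'E'
s=open('h.py').read()
i=s.index("def blue(im):"); j=s.index("def capcyl")
s=s[:i]+'''def blue(im):
    h=cv2.cvtColor(im,cv2.COLOR_RGB2HSV); return (h[...,0]>103)&(h[...,0]<127)&(h[...,1]>110)&(h[...,2]>40)
'''+s[j:]
open('h.py','w').write(s)
E
python3 - <<'E'
from h import *
im=cv2.imread("pics/w1.png")[:,:,::-1].copy()
print(im[185,310],im[205,330],im[195,308],cv2.cvtColor(im[205:206,330:331],cv2.COLOR_RGB2HSV))
print(read_eef_pos(),read_time_s())
p=camera_params("wrist")
u,a=maskcen(im,cen(capcyl(p,V,.005))); print(u,a,capfit([(p,u)],.005,V))
# white dot on cap top
dot=[(c,s[4]) for c,s in blobs((im.min(2)>185)&(np.hypot(*(np.mgrid[:400,:640][::-1]-u[:,None,None]))<25).astype(bool),10)];print(dot,[plane(p,[c],.117) for c,_ in dot])
# knob and station holes for later: knob red
E
```

```text
[ 93 128 194] [ 84 116 182] [ 87 122 188] [[[110 137 182]]]
[ 0.43973791 -0.18837121  0.2400829 ] 2.9
[320.01236603 196.64550701] 1213 (array([ 0.43847446, -0.18691971]), array([ 1.81597261e-06, -2.34237322e-06]))
[(array([320.        , 198.43678161]), np.int32(174))] [array([[ 0.4393479 , -0.18694716,  0.117     ]])]
```

Run:
```python
from h import *
V=np.array([.4394,-.187]); q=yaw(PSI)
move_gripper(.066)
movel([*V,.165],q,speed=.15); e=read_eef_pos(); print(e,read_tcp_rot())
movel([*V,.101],q,speed=.1); e=read_eef_pos(); print(e,read_time_s())
d=np.array([*V,.101])-e
if np.hypot(*d[:2])>.0006:
    movel([*(V+d[:2]),.101],q,speed=.05); print(read_eef_pos())
print("ft",read_ft_force())
p=camera_params("wrist"); im=read_camera("wrist"); cv2.imwrite("pics/w2.png",im[:,:,::-1]); print(read_time_s())
```

```text
[ 0.43992247 -0.18710142  0.16542372] [9.96895165e-01 7.87393757e-02 3.64232263e-04 9.25220812e-05]
[ 0.44003031 -0.18718855  0.10154528] 4.675
[ 0.43922786 -0.1870102   0.10164718]
ft [ 0.14650991  0.69176905 -0.74727064]
4.975
```

View pics/w2.png

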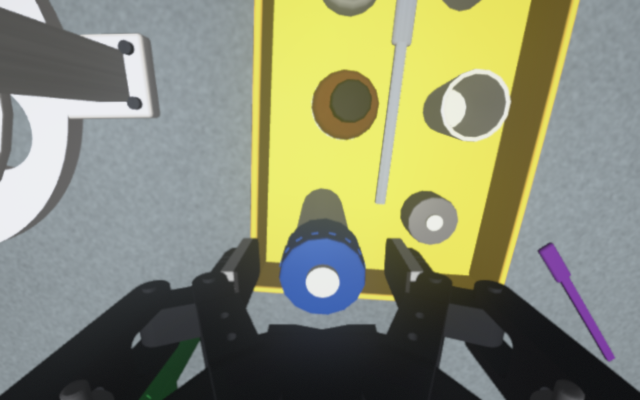

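Run:
```python
from h import *
q=yaw(PSI)
move_gripper(.03,60); print("gap",read_finger_gap(),read_ft_force())
e=read_eef_pos()
movel([e[0],e[1],.135],q,speed=.08); print("gap",read_finger_gap(),read_ft_force())
movel([e[0],e[1],.295],q,speed=.2)
p=camera_params("wrist"); im=read_camera("wrist"); cv2.imwrite("pics/w3.png",im[:,:,::-1])
e=read_eef_pos();print(e,read_finger_gap(),read_ft_force(),read_time_s())
u,a=maskcen(im,cen(capcyl(p,e[:2],e[2]-.0964)))
x,r=capfit([(p,u)],e[2]-.0964,e[:2]); d=x-e[:2]; c,s=np.cos(PSI),np.sin(PSI)
print(u,a,"in-hand offset along tool x, (y left)",d@[c,s],d@[-s,c])
m=(im.min(2)>185)&(np.hypot(*(np.mgrid[:400,:640][::-1]-u[:,None,None]))<30)
for cc,ss in blobs(m,30):
    d=plane(p,[cc],e[2]-.0964+.112)[0,:2]-e[:2]; print("dot",cc,ss[4],d@[c,s],d@[-s,c])
```

```text
gap 0.03698610047888459 [0.2908345  0.43064935 3.86113386]
gap 0.03665236254768188 [-0.6934543   0.2121572  -1.50477894]
[ 0.43794415 -0.18658927  0.29300355] 0.03672765480726547 [-0.3838916   0.87552175 -1.61407683] 6.9167
[320.97432675 273.47684022] 5570 in-hand offset along tool x, (y left) -0.0019448090648589646 0.0004440808663917126
dot [321.45960265 281.34966887] 755 -0.0002113900657634219 0.00020069635654746982
```

View pics/w3.png

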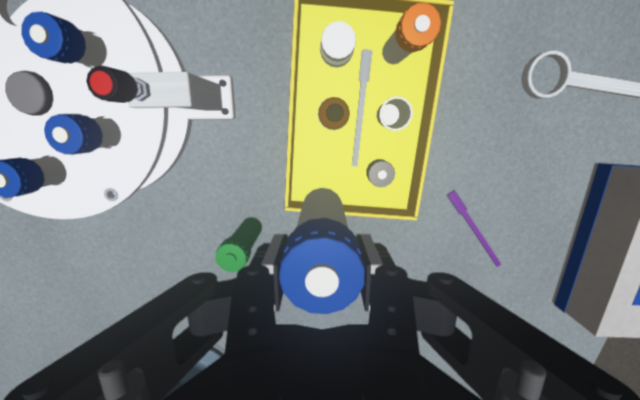

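Run:
```python
from h import *
q=yaw(PSI); c,s=np.cos(PSI),np.sin(PSI); r=np.array([c,s])
movel([*(PL-.06*r),.295],q,speed=.2)
pause(.2)
p=camera_params("wrist"); im=read_camera("wrist"); cv2.imwrite("pics/w4.png",im[:,:,::-1])
e=read_eef_pos();print(e,read_tcp_rot(),read_finger_gap(),read_ft_force(),read_time_s())
t=np.linspace(0,2*np.pi,72)
o=im[:,:,::-1].copy()
for z,col in [(.095,(0,0,255)),(.085,(0,255,0))]:
    P=np.c_[PL[0]+.018*np.cos(t),PL[1]+.018*np.sin(t),0*t+z]
    cv2.polylines(o,[np.round(proj(p,P)).astype(int).reshape(-1,1,2)],True,col,1)
h=proj(p,[[*PL,.095]])[0].astype(int);print(h)
x0,y0=max(h[0]-60,0),max(h[1]-60,0)
cv2.imwrite("pics/w4c.png",np.hstack([cv2.resize(k[y0:y0+120,x0:x0+120],(400,400),interpolation=cv2.INTER_CUBIC) for k in (im[:,:,::-1],o)]))
cv2.imwrite("pics/t4.png",read_camera("top")[:,:,::-1])
```

```text
[0.51060114 0.14442138 0.29501395] [9.96926479e-01 7.83427178e-02 1.13854510e-06 1.15266599e-04] 0.036928628793052164 [ 0.90002928 -1.0159836  -1.73012083] 9.0167
[320 127]
```

View pics/w4.png

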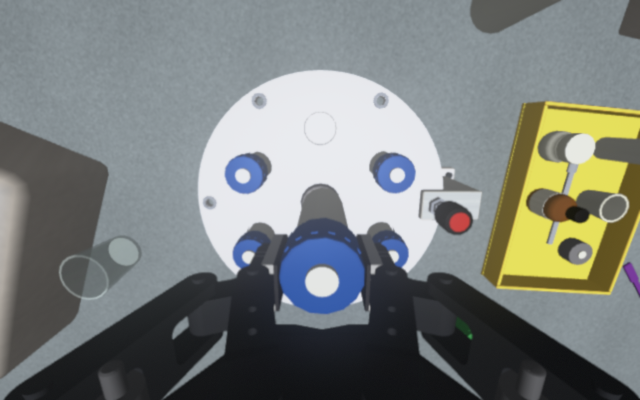

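View pics/w4c.png

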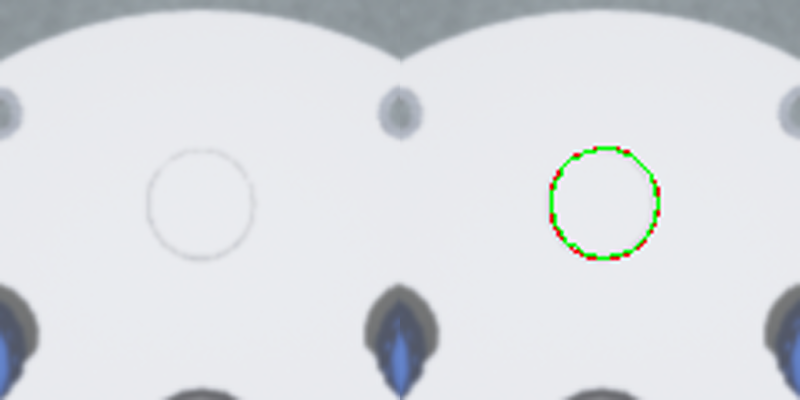

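Run:
```python
from h import *
im=cv2.imread("pics/w4.png").astype(float).mean(2); p=camera_params("wrist")
d=cv2.GaussianBlur(im,(0,0),5)-im
Y,X=np.mgrid[:400,:640]; rr=np.hypot(X-320,Y-128); m=(rr>12)&(rr<21)&(d>3)
print(m.sum(), d[m].mean())
pts=np.c_[X[m],Y[m]]; w=d[m]
P=plane(p,pts,.095)[:,:2]
f=lambda c:w*(np.hypot(*(P-c[:2]).T)-c[2])
r=least_squares(f,[*PL,.018],loss="soft_l1",f_scale=.01); print("z.095",r.x)
# wrist-cam dot-based in-hand offset
rgb=cv2.imread("pics/w4.png")[:,:,::-1]
e=np.array([0.51060114,0.14442138,0.29501395])
mm=(rgb.min(2)>185)&(np.hypot(X-321,Y-281)<30)
c,s=np.cos(PSI),np.sin(PSI)
for cc,ss in blobs(mm,100):
    dd=plane(p,[cc],e[2]-.0964+.112)[0,:2]-e[:2]; print("dot",cc,ss[4],dd@[c,s],dd@[-s,c])
# check also the loaded vessels' dots with wrist cam -> bias compared to fit
for g,v in [((242,176),(.5164,.2203)),((397,176),(.5392,.0756))]:
    mm=(rgb.min(2)>185)&(np.hypot(X-g[0],Y-g[1])<12)
    for cc,ss in blobs(mm,20): print(cc,ss[4],plane(p,[cc],.150)[0,:2],v)
```

```text
234 9.726456120666978
z.095 [0.56928355 0.15612055 0.01756541]
dot [321.6034713  281.35380507] 749 -0.0002074531059083508 0.0004311022869465791
[242.25153374 175.59509202] 163 [0.51492107 0.22274186] (0.5164, 0.2203)
[396.91566265 175.02409639] 166 [0.5386692  0.07589188] (0.5392, 0.0756)
```

Run:
```python
from h import *
q=yaw(PSI); c,s=np.cos(PSI),np.sin(PSI); r=np.array([c,s])
T=np.array([.5698,.1552])+.0003*r
movel([*T,.28],q,speed=.15)
movel([*T,.199],q,speed=.12)
e=read_eef_pos(); d=T-e[:2]; print(e,d)
movel([*(T+d),.199],q,speed=.05)
pause(.2)
p=camera_params("wrist"); im=read_camera("wrist"); cv2.imwrite("pics/w5.png",im[:,:,::-1])
e=read_eef_pos();print(e,read_tcp_rot(),read_finger_gap(),read_ft_force(),read_time_s())
b=read_camera("scene"); t=read_camera("top")
cv2.imwrite("pics/s5.png",np.hstack([cv2.resize(k[:,:,::-1],(400,400),interpolation=cv2.INTER_CUBIC) for k in (b[150:270,355:475],t[140:260,170:290])]))
```

```text
[0.57064193 0.15554734 0.19988425] [-0.00054567 -0.00030013]
[0.56962495 0.15497899 0.19917283] [ 9.96881314e-01  7.89153102e-02  1.39363341e-04 -5.00648491e-06] 0.0367922268050361 [ 0.5054356   0.44465536 -1.80183159] 10.9583
```

View pics/w5.png

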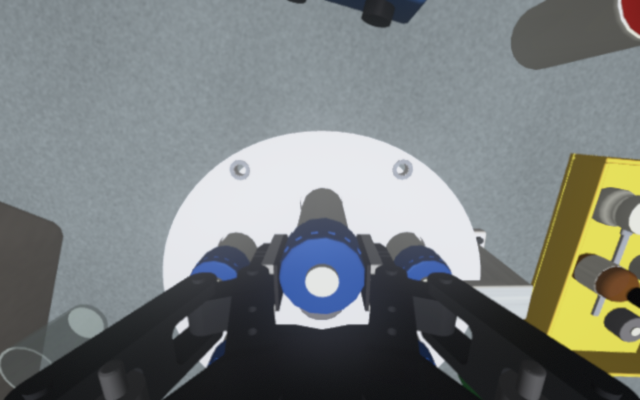

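View pics/s5.png

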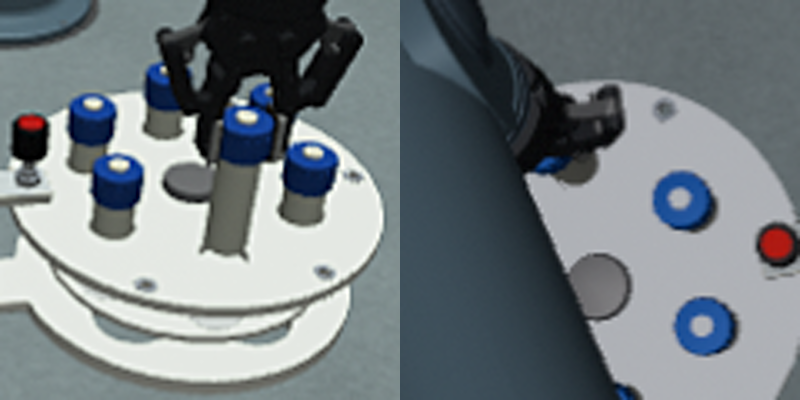

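Run:
```python
import cv2
a=cv2.imread("pics/w5.png")
cv2.imwrite("pics/w5c.png",cv2.resize(a[175:255,270:375],(788,600),interpolation=cv2.INTER_CUBIC))
```

```text
(no output)
```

View pics/w5c.png

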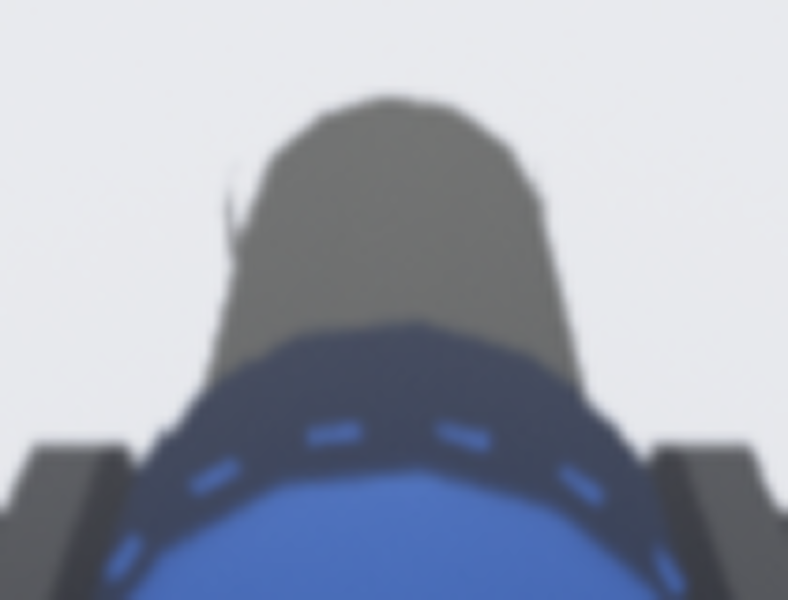

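Run:
```python
from h import *
p=camera_params("wrist"); a=cv2.imread("pics/w5.png")
o=cv2.resize(a[175:255,270:375],(788,600),interpolation=cv2.INTER_CUBIC)
def dr(xy,z,R,col):
    t=np.linspace(0,2*np.pi,90); P=proj(p,np.c_[xy[0]+R*np.cos(t),xy[1]+R*np.sin(t),0*t+z])
    P=(P+.5-[270,175])*7.5-.5; cv2.polylines(o,[np.round(P).astype(int).reshape(-1,1,2)],True,col,1)
dr((.5698,.1550),.095,.018,(0,0,255))
dr((.5693,.1561),.095,.018,(0,200,0))
e=read_eef_pos()
for z in (.12,.14,.16): dr(e[:2],z,.016,(255,0,255))
cv2.imwrite("pics/w5d.png",o)
```

```text
(no output)
```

View pics/w5d.png

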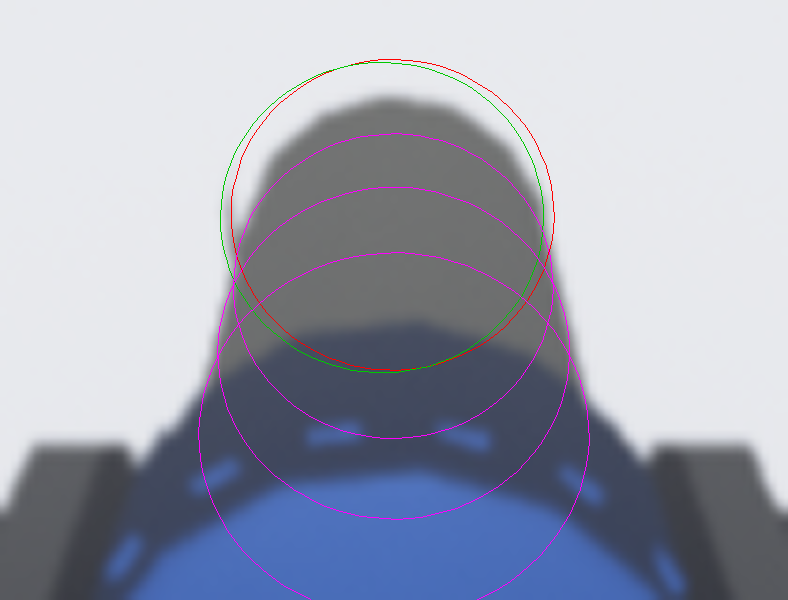

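```bash
cat >> h.py <<'E'
T=np.array([.5697,.1553])
E
python3 - <<'E'
from h import *
q=yaw(PSI); cmd=np.array([.5697,.1553])
for z in [.192,.187,.182,.176,.170,.160,.150]:
    movel([*cmd,z],q,speed=.06)
    e=read_eef_pos(); f=read_ft_force(); print(z,(e*1e3).round(2),f.round(2),round(read_time_s(),2))
    if abs(f[2]+1.75)>6 or np.hypot(f[0],f[1])>6: print("stop"); break
    cmd=cmd+.6*(T-e[:2])
    print(cmd) if z==.150 else None
p=camera_params("wrist"); im=read_camera("wrist"); cv2.imwrite("pics/w6.png",im[:,:,::-1])
E
```

```text
0.192 [569.07 155.06 191.05] [ 0.21  0.55 -2.25] 11.32
0.187 [569.75 155.28 186.41] [-0.54  0.05 -1.94] 11.57
0.182 [569.77 155.3  181.47] [ 0.65 -0.15 -1.5 ] 11.82
0.176 [569.73 155.28 175.37] [ 0.33 -0.4  -0.91] 12.07
0.17 [569.8  155.27 169.38] [-1.03  0.88 -1.  ] 12.32
0.16 [569.74 155.29 159.25] [ 1.35 -1.   -0.75] 12.64
0.15 [569.81 155.29 149.31] [-1.04  0.13 -1.98] 12.96
[0.56983532 0.15549912]
```

View pics/w6.png

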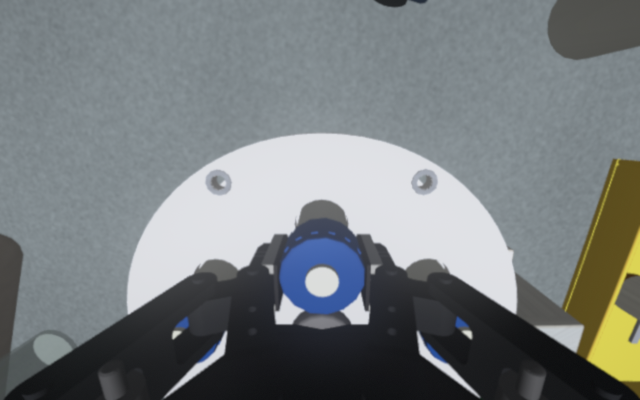

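Run:
```python
from h import *
q=yaw(PSI); cmd=np.array([.5698,.1555])
for z in [.142,.138,.137,.136,.1355,.135,.1345,.134,.1335,.133,.1325]:
    movel([*cmd,z],q,speed=.04)
    e=read_eef_pos(); f=read_ft_force(); print(z,(e*1e3).round(2),f.round(2),round(read_time_s(),2),round(read_finger_gap(),4))
    if f[2]>3: break
im=read_camera("scene"); cv2.imwrite("pics/s7.png",cv2.resize(im[150:270,345:485],None,fx=5,fy=5,interpolation=cv2.INTER_CUBIC)[:,:,::-1])
```

```text
0.142 [569.81 155.39 141.6 ] [-0.29  0.5  -0.56] 13.36 0.0372
0.138 [569.81 155.43 137.7 ] [ 0.21 -0.23 -1.2 ] 13.61 0.0364
0.137 [569.95 155.49 137.05] [ 0.22 -0.61 -0.51] 13.86 0.0366
0.136 [569.78 155.46 135.94] [ 0.55  0.8  -1.54] 14.11 0.0364
0.1355 [569.77 155.51 135.48] [ 0.   -0.32 -1.35] 14.36 0.0368
0.135 [569.76 155.49 134.94] [-0.31  0.15 -2.41] 14.61 0.0363
0.1345 [569.83 155.54 134.52] [ 0.32  0.33 -0.07] 14.86 0.0368
0.134 [570.03 155.58 134.46] [ 0.06 -0.19  1.53] 15.11 0.0368
0.1335 [570.28 155.63 134.44] [-1.19 -0.78  5.33] 15.36 0.0372
```

View pics/s7.png

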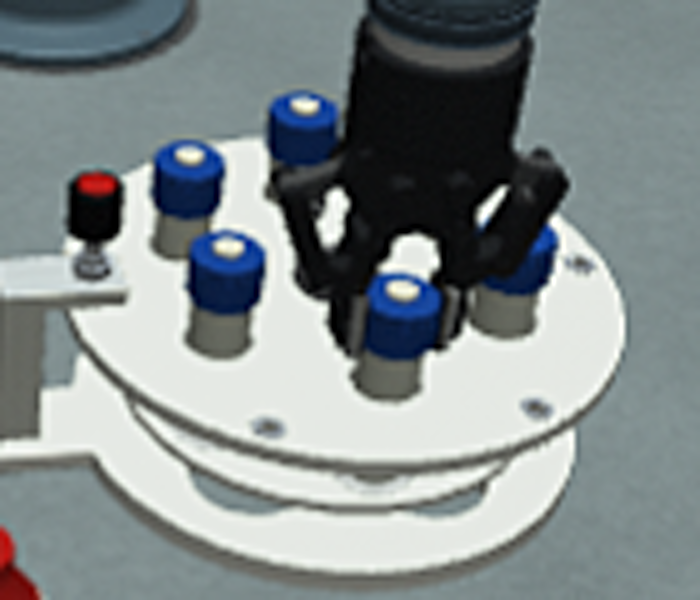

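Run:
```python
from h import *
q=yaw(PSI); cmd=np.array([.5698,.1555])
movel([*cmd,.1345],q,speed=.04)
move_gripper(.054); print(read_finger_gap(),read_ft_force())
movel([*cmd,.16],q,speed=.06)
movel([*cmd,.225],q,speed=.15); print(read_ft_force())
# hover where wrist cam sees knob: TCP behind knob radially (tool x)
c,s=np.cos(PSI),np.sin(PSI)
movel([*(KN+.0*np.array([c,s])),.25],q,speed=.2)
pause(.2)
p=camera_params("wrist"); im=read_camera("wrist"); cv2.imwrite("pics/w8.png",im[:,:,::-1])
print(read_eef_pos(),read_tcp_rot(),read_time_s())
h=cv2.cvtColor(im,cv2.COLOR_RGB2HSV); m=((h[...,0]<8)|(h[...,0]>172))&(h[...,1]>120)&(h[...,2]>80)
for cc,ss in blobs(m,60): print("red",cc,ss,plane(p,[cc],.166)[0])
t=read_camera("top"); s_=read_camera("scene")
cv2.imwrite("pics/t8.png",np.hstack([cv2.resize(k[:,:,::-1],(400,400),interpolation=cv2.INTER_CUBIC) for k in (s_[150:270,355:475],t[140:300,160:320])]))
```

```text
0.05400007209278138 [0.44731241 0.09429183 0.15234074]
[-0.30884858  1.05881538 -0.10142059]
[0.50667233 0.01209229 0.24979698] [ 9.96791385e-01  8.00426102e-02 -1.13517022e-04 -3.19121689e-04] 18.325
red [322.50551876 211.69536424] [311 200  24  24 453] [0.50630067 0.01186821 0.166     ]
```

View pics/w8.png

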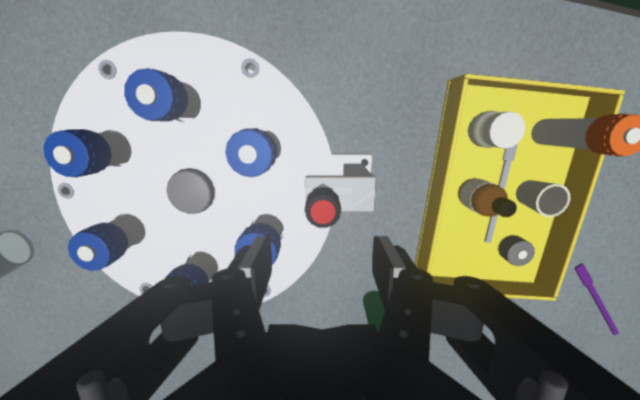

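View pics/t8.png

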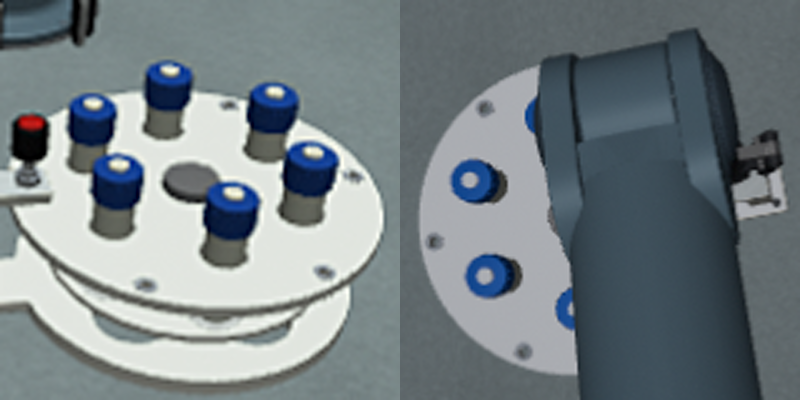

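Run:
```python
from h import *
q=yaw(PSI); K=np.array([.5064,.0113])
move_gripper(.048)
movel([*K,.19],q,speed=.12); e=read_eef_pos(); print(e)
cmd=K+(K-e[:2])
movel([*cmd,.151],q,speed=.06)
pause(.1); e=read_eef_pos(); print(e,read_tcp_rot(),read_ft_force(),read_time_s())
im=read_camera("wrist"); cv2.imwrite("pics/w9.png",im[:,:,::-1])
```

```text
[0.50674729 0.01135887 0.19029195]
[0.50650568 0.01130812 0.151437  ] [9.96880175e-01 7.89283060e-02 4.87912151e-04 2.62448829e-05] [ 1.11824501 -0.08684678  0.40567627] 20.2083
```

View pics/w9.png

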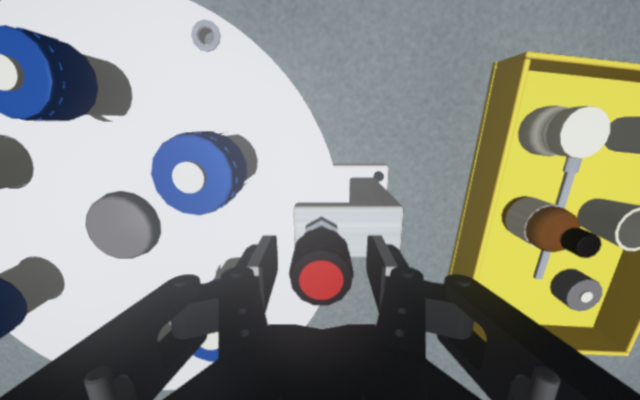

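Knob (red top at 322,281) sits centred between the jaws, clear of neighbours. I'll grip it and pull up in steps.

Run:
```python
from h import *
q=yaw(PSI)
e=read_eef_pos(); 
move_gripper(.02,100); print("gap",read_finger_gap(),read_ft_force(),read_eef_pos())
e0=read_eef_pos(); z0=e0[2]; xy=[.5063,.0113]
for dz in [.002,.004,.006,.008,.010,.012,.013,.014,.015]:
    movel([*xy,z0+dz],q,speed=.04)
    e=read_eef_pos(); f=read_ft_force(); print(dz,((e-e0)*1e3).round(2),f.round(1),round(read_finger_gap(),4),round(read_time_s(),2))
    if f[2]<-22: break
im=read_camera("wrist"); cv2.imwrite("pics/w10.png",im[:,:,::-1])
```

```text
gap 0.025984169107578826 [-1.25824771  0.5886685   4.75339224] [0.50632463 0.01166501 0.1517586 ]
0.002 [-0.21 -0.08  0.16] [  4.6   1.9 -12. ] 0.0255 20.83
0.004 [-0.01  0.01  4.28] [-0.3  0.9  2.6] 0.0257 21.08
0.006 [-0.15 -0.1   5.59] [ 4.   2.1 -8.7] 0.0258 21.33
0.008 [-0.11 -0.09  7.83] [ 1.7  2.9 -8.1] 0.0258 21.58
0.01 [-0.15 -0.09  9.78] [  2.8   2.2 -10.6] 0.0257 21.83
0.012 [-0.16 -0.09 11.69] [  4.3   3.8 -12.1] 0.0257 22.08
0.013 [-0.18 -0.07 12.56] [  4.7   3.2 -11.2] 0.0263 22.33
0.014 [-0.17 -0.07 13.49] [  5.3   3.6 -11.8] 0.0254 22.58
0.015 [-0.19 -0.1  14.21] [  5.3   3.2 -13.3] 0.0257 22.83
```

View pics/w10.png

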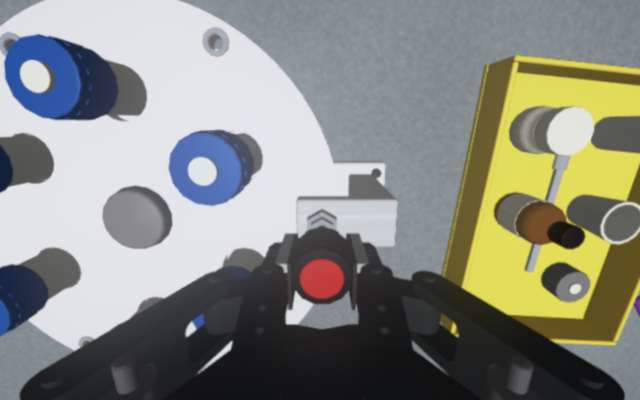

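Run:
```python
from h import *
q=yaw(PSI); xy=[.5063,.0113]
for n in ("w9","w10"):
    im=cv2.imread(f"pics/{n}.png")[:,:,::-1].copy(); h=cv2.cvtColor(im,cv2.COLOR_RGB2HSV); m=((h[...,0]<8)|(h[...,0]>172))&(h[...,1]>120)&(h[...,2]>80)
    print(n,[(c.round(1),s[2:]) for c,s in blobs(m,200)])
move_gripper(.02,120); print(read_finger_gap(),read_ft_force().round(1),read_eef_pos())
z0=.15176
for dz in [.0155,.016,.0165,.017,.0175,.018,.0185,.019]:
    movel([*xy,z0+dz],q,speed=.03); pause(.1)
    e=read_eef_pos(); f=read_ft_force()
    p=camera_params("wrist"); im=read_camera("wrist"); h=cv2.cvtColor(im,cv2.COLOR_RGB2HSV); m=((h[...,0]<8)|(h[...,0]>172))&(h[...,1]>120)&(h[...,2]>80)
    b=[c.round(1) for c,s in blobs(m,200)]
    print(dz,((e[2]-z0)*1e3).round(2),f.round(1),round(read_finger_gap(),4),b,round(read_time_s(),2))
    if f[2]<-22: break
cv2.imwrite("pics/w11.png",im[:,:,::-1])
```

```text
w9 [(array([320.9, 279.7]), array([  45,   40, 1414], dtype=int32))]
w10 [(array([321.5, 278.5]), array([  46,   40, 1434], dtype=int32))]
0.02530044307762412 [  4.4   3.3 -13.2] [0.50614738 0.01157847 0.16601623]
0.0155 14.27 [  5.7   3.8 -15.4] 0.0253 [array([321.5, 278.5])] 23.5
0.016 14.32 [  8.    4.3 -18.4] 0.0254 [array([321.4, 278.4])] 23.9
0.0165 14.35 [  8.8   3.5 -21.7] 0.0254 [array([321.5, 278.3])] 24.3
0.017 14.37 [  9.7   3.8 -24.5] 0.0251 [array([321.4, 278.2])] 24.7
```

Run:
```python
from h import *
q=yaw(PSI)
movel([.5063,.0113,.15176+.0163],q,speed=.03); pause(.8)
e=read_eef_pos(); print(((e[2]-.15176)*1e3).round(2),read_ft_force().round(1),read_finger_gap(),read_joint_vel().round(3).max())
s_=read_camera("scene"); t=read_camera("top"); cv2.imwrite("pics/s12.png",cv2.resize(s_[150:280,220:480],None,fx=3,fy=3,interpolation=cv2.INTER_CUBIC)[:,:,::-1]); cv2.imwrite("pics/t12.png",t[:,:,::-1])
p=camera_params("scene")
for v in [(.5392,.0756),(.5164,.2203),(.5697,.1555)]:
    u,a=maskcen(s_,cen(capcyl(p,v,.038))); print(v,capfit([(p,u)],.038,v)[0].round(4))
print(read_time_s())
```

```text
14.34 [  7.8   3.2 -19.7] 0.02540562432634634 0.001
(0.5392, 0.0756) [0.5385 0.0747]
(0.5164, 0.2203) [0.5165 0.2198]
(0.5697, 0.1555) [0.5718 0.1536]
25.85
```

View pics/s12.png

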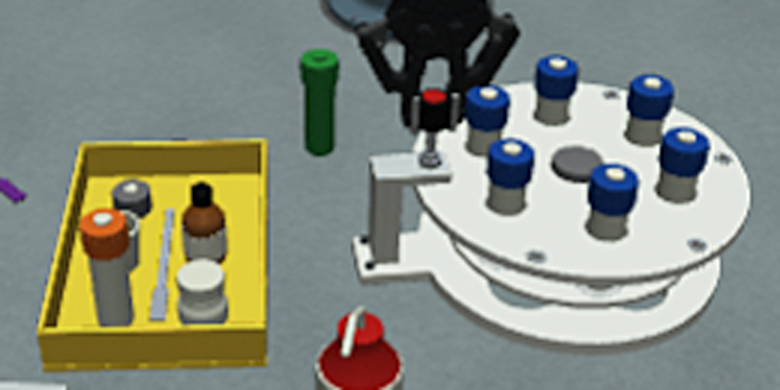

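View pics/t12.png

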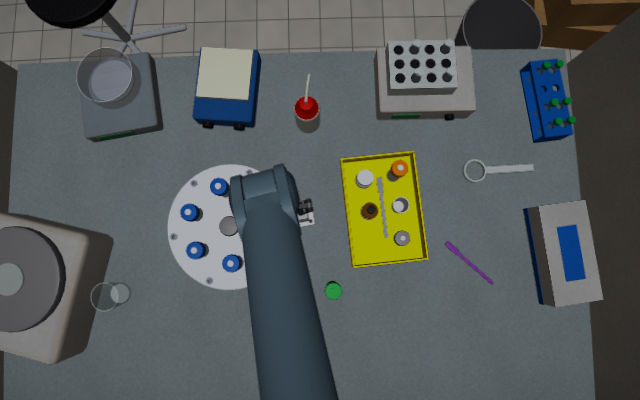

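Run:
```python
from bench import *
print(read_ft_force().round(1),read_eef_pos(),read_finger_gap()); print(sign_off(),read_time_s())
```

```text
[  8.8   3.3 -20.9] [0.50604437 0.01154447 0.1660916 ] 0.02478812505759968
the job is handed in; nothing more can be done
the job is handed in; nothing more can be done
```

The blue-capped vessel is in the carousel's empty place, and I handed in while still holding the index plunger up at its stop. The clock read about 26 s at the last check.

- **Vessel:** I gripped it by the cap and lowered it through the guide hole. Contact came with the tool at 134.5 mm, against an expected 134.6 mm. I released it only after it was seated, and its cap stands level with its neighbours.
- **Plunger:** I pulled the knob up about 14.3 mm. From there the downward force rose from about 13 to 24 N with almost no further movement, which is the stop. I eased off slightly and held at about 20 N with 120 N grip.
- **Surroundings:** In the last pictures the carousel had not turned and the crate ware, the look-alikes and the bench tools were where they started.

- **Checks that disagreed:**
  - The cameras differed by 1–2 mm on the hole and by about 3 mm on the vessel's first position.
  - The last scene-camera fit put the loaded vessel about 3 mm from where I released it. I put this down to play in the hole plus camera bias.
  - The red knob top moved about 1 pixel in the wrist picture between gripping and full lift. That could be a slip of up to about 1 mm, but the force rise shows the stop was reached.

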